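Clamp the tea caddy shut in the drying rack

ROBOT

A 7-joint arm with a two-finger parallel gripper is mounted at the origin on the work surface. World frame = base frame: x ahead of the robot, y to its left, z up, the work surface at z = 0. Lengths are in m, angles in rad, forces in N, time in s.
With the tool pointing down it reaches from about 0.425 to 1.025 m from the base axis. Payload 9.4 kg.
Tool frame: the origin (TCP) lies on the mounting face of the last link; the fingertips stand bot.tip_reach ahead of it and the grasp point (between the pads) lies 167 mm ahead of it (bot.tip_reach is the distance from the TCP to the fingertips, in m); z points along the fingers, y is the line along which they close (so a half turn about z gives the same grasp; the last joint's range is limited). The gripper opens to 93 mm and grips with 3 to 60 N. Pads are 15 mm wide; open, the fingers measure 128 mm over their backs; the gripper's body (75 mm by 188 mm) begins 65 mm behind the grasp point.
Start: joints at [1.19, 0.599, -0.003, 1.599, 0.002, 0.943, -0.08], TCP at [0.217, -0.692, 0.405] pointing down, gripper open.
Joint ranges: [-2.57, 2.57], [-0.35, 1.97], [-1.29, 1.29], [0.11, 2.56], [-1.05, 4.19], [0.11, 1.86], [-2.63, 2.63]. Speed limits (rad/s): [2.22, 2.22, 3.01, 3.01, 3.14, 3.14, 3.14].

INTERFACE

Orientations are given as a unit quaternion [w, x, y, z].
In Python, from plant import readout, grab_frame, order, find_in, masks_of, spot_point, bot gives the robot as it stands.
- The arm moves only by the tool servo_tool, never from a script. Its argument "series" is a list of rows, each a list of 3 entries, a list of its own where there are three numbers: the gripper's target within -1 to 1 (fully open at 1, half-way at 0, shut at -1), then the shift along the tool's x, y, z in cm, then the turn about the tool's z in degrees. In form: [[jaw, [x, y, z], yaw], ...]. A call has 1 to 20 rows; each row shifts and turns the commanded pose from where the row before left it, along the tool's axes as they then stand; what a row does not reach is not made up. A row lasts 1/8 s, in which the tool goes at most 62.5 mm and 10.7 degrees, less where a joint would pass 70% of its speed; a pose out of reach is approached as far as the arm can. A call with a gripper value outside its range is refused whole. The fingers move at their own pace and stop on an object; "grip_force" is the grip in N (left out, the last holds). Time passes only in rows, so rows that do not move let the fingers close. It gives the time, the measured TCP pose, the force, the opening and the grip force at its end, in the units of the state.
- readout.read_state(): the state, without advancing time (a new reading comes with each control period).
- grab_frame(name): name is "scene" or "top" or "wrist"; returns a dict with "color" (420x560x3 uint8, red, green, blue), "z_map" (420x560 float32, m along the optical axis (not along the pixel's ray), 0 where there is no reading), "fx", "fy", "cx", "cy" (pixels), "k1" (the pictures are not rectified: a ray, as slopes to the right and down, at radius r is drawn at 1 + k1 r^2 times it, then the intrinsics apply), "R" (3x3) and "t" (3): a world point X has camera coordinates R X + t. Camera axes: x right, y down, z forward; pixel columns grow to the right and rows downward; lengths in m; the calibration is good to about 2 mm. A picture is of the moment at which its call begins.
- order.close_job(): hands the job in; it is judged then, once.
Trained networks look in the newest picture that a camera, given by its name, has taken for a name from the list of things; names that differ only in an ending like _2 or _b are one class to them, and where a whole thing is asked for, a point or a joint stands for the part that bears it (a point fixed in the world has none). Each returns a list of dicts, best first, with "conf" (0 to 1); they miss things now and then, are a little off and sometimes report something else, mostly with a low value. They report only what shows in the picture. A call takes as long as a camera call. They do not tell look-alikes from the thing itself.
- find_in(name, camera): "centre" ([x, y, z] in m, in world coordinates, good to about 4 mm: the middle of the surface that is visible of it).
- masks_of(name, camera): "mask" (420x560 bool, what is visible of it).
- spot_point(name, camera): "centre" ([x, y, z] in m, in world coordinates, good to about 4 mm: a listed point, or the origin of a listed thing).
The state is a dict: "clock": time; "joints": joint angles; "joint_vel": joint speeds; "joint_torque": joint torques, N m; "tool_pos": TCP position; "tcp_rot": TCP orientation; "ft_force": force on the tool from outside, world axes, zero at the start; "ft_torque": the same for the moment, N m; "grip_width": finger opening in m; "grasp_force": force on a finger pad.
Only numpy, scipy, OpenCV 4.12 (cv2) and the standard library are available. Lean on these libraries where they do the work, as an engineer would, in place of code of your own. Each camera call takes 0.05 s, during which the arm holds its last target. There are 200 camera calls.

TASK

The white tea caddy in the green drying rack has its lid on, but the lid clamp is still open. With a fingertip or the back of a finger, push the steel strap over until it lies flat across the lid, then push the cam lever at the other side over and all the way down. Leave the lid seated and the other things drying on the rack where they are.

Things in the scene. Friction and masses are not known exactly. Their poses are not given: they have to be found in the camera images.
- rack: Green silicone drying rack, 320 x 340 mm, fixed to the shelf, ribbed top 18 mm and edges 28 mm high. Origin: centre of its underside, which is also the caddy's axis; z up. The round white caddy (radius 55 mm, rim 113 mm above the shelf) is fixed in the rack's middle. The clamp strap is hinged at the caddy's +y side and the cam lever at its -y side (rack frame); both swing in the rack's y-z plane.
- caddy_top (a point): Fixed point on the caddy's axis at the height of the seated lid's top face, 121 mm above the shelf.
- strap_hinge (a point): Fixed point on the strap's hinge axis (which runs along the rack's x), 123.5 mm above the shelf, 68 mm from the caddy's axis on the rack's +y side.
- strap_end (a point): Middle of the strap's free end. The strap is a flat straight steel bar 26 mm wide and 4 mm thick, 138 mm from the hinge axis to this end; the hinge axis lies in its mid-plane.
- strap (a joint): Strap angle, rad. 0: flat across the lid (its stop, underside 0.5 mm above the lid). pi/2: upright. It starts at 1.75 to 2.05, leaning outward past upright (towards rack +y). A stiff hinge (about 0.12 N m friction, no spring): it stays wherever it is left and does not fall shut, so it must be pushed all the way.
- lever_pivot (a point): Fixed point on the cam lever's pivot axis (along the rack's x), 138 mm above the shelf, 80 mm from the caddy's axis on the rack's -y side.
- lever_end (a point): Middle of the lever's free end. The lever is a flat dark steel bar 7 mm thick, 60 mm from the pivot axis (which lies in its mid-plane) to this end; 14 mm wide, the last 22 mm widened to a 24 mm thumb pad. A small cam nose near the pivot faces the strap.
- lever (a joint): Cam lever angle, rad. 0: all the way down, lying level over the strap's end and pointing from its pivot to the caddy's axis (its stop). pi/2: upright. It starts at 1.65 to 1.95, leaning outward (towards rack -y), away from the strap. Stiff pivot (about 0.10 N m friction, no spring): stays wherever it is left.
- lid_center (a point): Centre of the caddy's loose bamboo lid: flat disc, radius 54 mm, 8 mm thick, resting on the rim, with a cork plug of radius 46 mm reaching 12 mm into the caddy. Seated, this point is 4 mm below caddy_top; z up.
- cup_a_mid (a point): Centre of an upturned white tea cup, radius 36 mm, 68 mm tall, loose on the rack.
- cup_b_mid (a point): Centre of the other upturned cup, same size, loose on the rack.
- teapot_lid_mid (a point): Centre of a terracotta teapot lid with a knob, radius 40 mm, 42 mm tall, loose on the rack.
- infuser_mid (a point): Centre of a steel infuser ball with a clip, 48 mm across, 57 mm tall, loose on the rack.
Mind the look-alikes: they are no part of the job. Leave any blue or red look-alike of the part that bears lid_center alone.

How it is judged:
On the way, in this order (a step that is already met when the one before it is completed fails the run):
1. the strap is pushed over until it lies flat across the lid, the lever still up (value of joint strap below 0.09 rad and value of joint lever above 1.2 rad), for 0.2 s.
2. the cam lever is pushed all the way down with the strap flat (value of joint strap below 0.09 rad and value of joint lever below 0.12 rad), for 0.2 s.
At the end, for the whole second after the job is handed in: The strap lies flat across the lid (within 0.09 rad of its stop), the cam lever is fully down (within 0.12 rad of its stop), both at rest, and the lid is still seated (centre within 12 mm of caddy_top, tilted less than 0.06 rad) (all of step 2 and velocity of joint strap between -0.05 and 0.05 rad/s and velocity of joint lever between -0.05 and 0.05 rad/s and distance between lid_center and caddy_top below 0.012 m and angle between lid_center's own z axis and vertical below 0.06 rad); the robot touches nothing.
It fails at once if the cam lever is pushed down before the strap is over (value of joint lever below 1.2 rad and value of joint strap above 0.3 rad).
It fails at once if the caddy's lid is lifted or knocked out of its seat (distance between lid_center and caddy_top above 0.02 m or angle between lid_center's own z axis and vertical above 0.15 rad).
It fails at once if a cup, the teapot lid, or the infuser ball is moved or lifted by more than 25 mm (distance of any of cup_a_mid, cup_b_mid, teapot_lid_mid, infuser_mid from where it was at the start of the episode above 0.025 m).
It also fails if it takes over 48 s, if anything falls off the work surface, if the arm or the gripper's body presses on something with over 40 N, if the wrist force passes 120 N, or if a joint passes its speed limit or range.

## Working session

There is one attempt and no reset: what is moved stays moved. The work goes in short steps, Python scripts to look and compute and a tool call to move; the robot and the scene stay as the last step left them, time stands still between calls to the robot, and variables do not carry over. Pictures are saved under pics/ and viewed, at most 10 in all, crops included, and the job is handed in when it is done.

Besides the shell and the picture viewer there is one more tool, called as a command line: name --argument value ..., lists and objects as JSON in quotes. servo_tool: Moves the arm, as the interface text tells. Its arguments: {"type":"object","properties":{"series":{"type":"array","items":{"type":"array"}},"grip_force":{"type":"number"}},"required":["series"]}

```bash
mkdir -p pics; cat > h.py <<'E'
import numpy as np, cv2
from plant import readout, grab_frame, order, find_in, masks_of, spot_point, bot
def save(f,n): cv2.imwrite('pics/'+n,cv2.cvtColor(f['color'],cv2.COLOR_RGB2BGR))
def spots(names,cam):
    for n in names:
        try:
            for d in spot_point(n,cam)[:3]: print(cam,n,np.round(d['centre'],3),round(d['conf'],2))
        except Exception as e: print(n,e)
E
python3 - <<'E'
from h import *
a=grab_frame('scene'); b=grab_frame('top')
cv2.imwrite('pics/a.png',cv2.cvtColor(np.hstack([cv2.resize(a['color'],(400,300)),cv2.resize(b['color'],(400,300))]),cv2.COLOR_RGB2BGR)); save(a,'scene.png'); save(b,'top.png')
N=['rack','caddy_top','strap_hinge','strap_end','lever_pivot','lever_end','lid_center','cup_a_mid','teapot_lid_mid','infuser_mid']
for c in ('scene','top'): spots(N,c)
s=readout.read_state(); print(s['clock'],s['tool_pos'],s['tcp_rot'],bot.tip_reach)
print(b['R'],b['t'])
E
```

```text
scene rack [0.511 0.042 0.002] 0.67
scene strap_hinge [0.52  0.108 0.121] 0.67
scene strap_end [0.522 0.159 0.256] 0.57
scene lever_pivot [ 0.509 -0.039  0.132] 0.89
scene lever_end [ 0.505 -0.044  0.199] 0.43
scene lid_center [ 0.508 -0.26   0.019] 0.9
scene lid_center [0.774 0.033 0.018] 0.63
scene lid_center [0.514 0.045 0.117] 0.62
scene cup_a_mid [0.616 0.132 0.054] 0.86
scene cup_a_mid [ 0.507 -0.036  0.136] 0.43
scene teapot_lid_mid [ 0.605 -0.084  0.037] 0.91
scene infuser_mid [ 0.409 -0.038  0.042] 0.62
scene infuser_mid [ 0.508 -0.044  0.198] 0.3
top strap_hinge [0.52  0.111 0.119] 0.55
top strap_end [0.524 0.158 0.253] 0.6
top lever_pivot [ 0.511 -0.036  0.142] 0.67
top lever_end [ 0.503 -0.044  0.196] 0.79
top lever_end [0.617 0.134 0.052] 0.48
top lid_center [0.77  0.03  0.014] 0.96
top lid_center [0.517 0.042 0.123] 0.87
top lid_center [ 0.508 -0.256  0.017] 0.75
top cup_a_mid [0.617 0.134 0.049] 0.58
top cup_a_mid [ 0.403 -0.046  0.04 ] 0.32
top teapot_lid_mid [ 0.606 -0.083  0.036] 0.72
top infuser_mid [ 0.403 -0.044  0.039] 0.7
top infuser_mid [0.518 0.04  0.12 ] 0.25
1.1 [ 0.21688568 -0.69179696  0.40471677] [ 4.91234234e-07  9.88482683e-01  1.51334019e-01 -1.63086557e-05] 0.1861
[[ 0.02349464 -0.99936863  0.02665241]
 [-0.99391387 -0.02621985 -0.10699414]
 [ 0.10762541 -0.02397641 -0.99390236]] [-0.02529006  0.61549552  0.72283524]
```

View pics/scene.png

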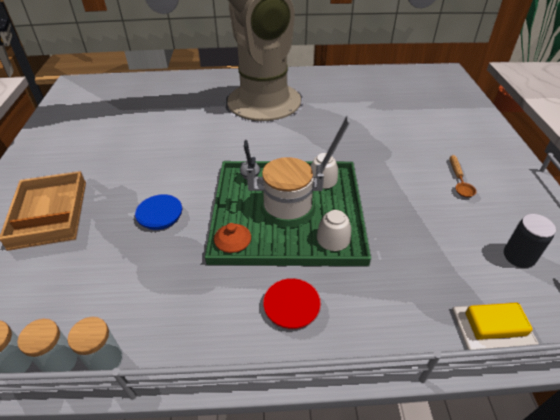

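View pics/top.png

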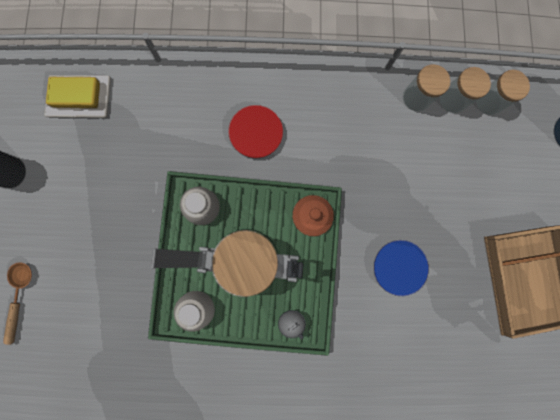

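The picture shows the caddy in the rack's middle (scene pixel 288,180, top 245,263). The strap leans out at +y (scene 335,145), and the lever stands near upright at -y (scene 250,155). The blue disc (scene 159,211) and red disc (scene 292,303) are the look-alikes, and the bamboo lid on the caddy is the real one. The points agree with the given geometry: hinge to pivot measures 147 mm against 148 mm, and the strap is 140 mm long against 138 mm. That puts the rack axis at about (0.515, 0.0425) with a yaw of about -3.7°.

I'll close the fingers, rise, and turn so tool x = rack +y.

servo_tool --series '[[-1,[0,0,-1.5],-9.9],[-1,[0,0,-1.5],-9.9],[-1,[0,0,-1.5],-9.9],[-1,[0,0,-1.5],-9.9],[-1,[0,0,-1.5],-9.9],[-1,[0,0,-1.5],-9.9],[-1,[0,0,-1.5],-9.6],[-1,[0,0,0],0]]'

```text
clock: 2.1
tool_pos: [0.2166, -0.692, 0.5108]
tcp_rot: [0.001, 0.729, 0.684, -0.0]
ft_force: [-0.1, -0.8, -0.2]
grip_width: 0.0178
grasp_force: 0.0
```

```bash
cat >> h.py <<'E'
from scipy.spatial.transform import Rotation as Ro
C=np.array([.515,.0425]); psi=np.radians(-3.7)
def tip():
    s=readout.read_state(); R=Ro.from_quat(s['tcp_rot'],scalar_first=True).as_matrix()
    p=s['tool_pos']+R[:,2]*bot.tip_reach; d=p[:2]-C; c,n=np.cos(psi),np.sin(psi)
    print('t',round(s['clock'],2),'world tip',np.round(p,4),'rack mm',np.round([1e3*(c*d[0]+n*d[1]),1e3*(-n*d[0]+c*d[1]),1e3*p[2]],1),'xaxis deg',np.degrees(np.arctan2(R[1,0],R[0,0])),'F',np.round(s['ft_force'],1),s['grip_width'])
E
python3 -c "from h import *;tip()"
```

```text
t 2.1 world tip [ 0.2168 -0.6923  0.3247] rack mm [-250.1 -752.6  324.7] xaxis deg 86.31753907843236 F [-0.1 -0.8 -0.2] 0.017829973630137167
```

servo_tool --series '[[-1,[3,3.5,0],0],[-1,[4,3.5,0],0],[-1,[4,3.5,0],0],[-1,[4,3.5,0],0],[-1,[4.5,3.5,0],0],[-1,[4.5,3.5,0],0],[-1,[4.5,3.5,0],0],[-1,[5,0.5,0],0],[-1,[5,0,0],0],[-1,[5,0,0],0],[-1,[5,0,0],0],[-1,[5,0,0],0],[-1,[5,0,0],0],[-1,[5,0,0],0],[-1,[5,0,0],0],[-1,[5,0,0],0],[-1,[5,0,0],0],[-1,[5,0,0],0],[-1,[5,0,0],0],[-1,[4,0,0],0]]'

```text
clock: 4.6
tool_pos: [0.524, 0.2177, 0.509]
tcp_rot: [-0.0, 0.73, 0.683, -0.0]
ft_force: [0.2, -0.8, -0.1]
grip_width: 0.0005
grasp_force: 0.0
```

```bash
python3 - <<'E'
from h import *
tip(); f=grab_frame('scene'); im=f['color'][90:270,180:400]
cv2.imwrite('pics/s2.png',cv2.cvtColor(cv2.resize(im,None,fx=3,fy=3,interpolation=2),cv2.COLOR_RGB2BGR))
spots(['strap_end','lever_end'],'scene')
E
```

```text
t 4.6 world tip [0.5239 0.2177 0.3229] rack mm [ -2.4 175.4 322.9] xaxis deg 86.19956555830312 F [ 0.2 -0.8 -0.1] 0.00048689679504651116
scene strap_end [0.523 0.157 0.252] 0.81
scene lever_end [ 0.508 -0.044  0.197] 0.55
```

View pics/s2.png

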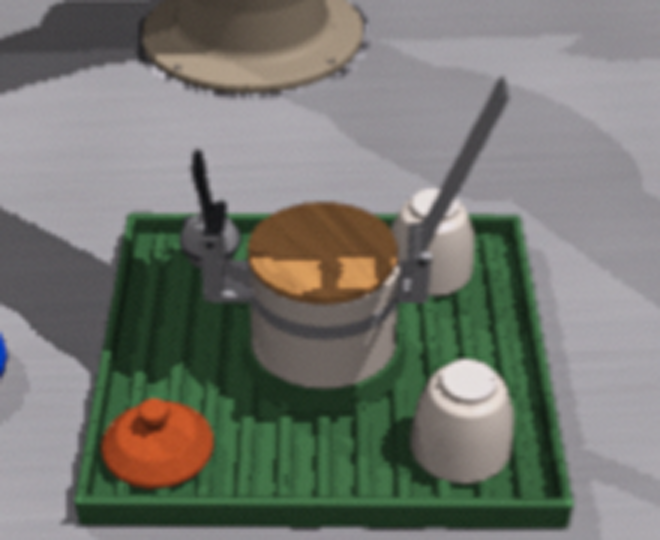

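servo_tool --series '[[-1,[0,0.1,4],0],[-1,[0,0.1,4],0],[-1,[0,0,2.8],0],[-1,[-1.8,0,0],0],[-1,[-2,0,0],0],[-1,[-2,0,0],0],[-1,[-2,0,0],0],[-1,[-2,0,0],0],[-1,[-1.2,0,0.1],0],[-1,[-1.2,0,0.1],0],[-1,[-2.2,0,0.9],0],[-1,[-1.9,0,1.4],0],[-1,[-1.5,0,1.9],0],[-1,[-0.5,0,1.1],0],[-1,[-0.5,0,1.1],0],[-1,[-0.2,0,1.0],0],[-1,[-0.1,0,1.0],0],[-1,[0,0,0],0]]'

```text
clock: 7.0
tool_pos: [0.5143, 0.0253, 0.315]
tcp_rot: [-0.0, 0.729, 0.685, -0.0]
ft_force: [0.5, 0.4, 0.2]
grip_width: 0.0007
grasp_force: 0.0
```

```bash
python3 - <<'E'
from h import *
tip(); f=grab_frame('scene'); im=f['color'][90:270,180:400]
cv2.imwrite('pics/s3.png',cv2.cvtColor(cv2.resize(im,None,fx=3,fy=3,interpolation=2),cv2.COLOR_RGB2BGR))
spots(['strap_end','lever_end'],'scene')
E
```

```text
t 7.0 world tip [0.5141 0.0253 0.1289] rack mm [  0.2 -17.2 128.9] xaxis deg 86.44569170012326 F [0.5 0.4 0.2] 0.0007008740586240817
scene strap_end [ 0.51  -0.031  0.127] 0.67
scene lever_end [ 0.505 -0.047  0.198] 0.51
```

View pics/s3.png

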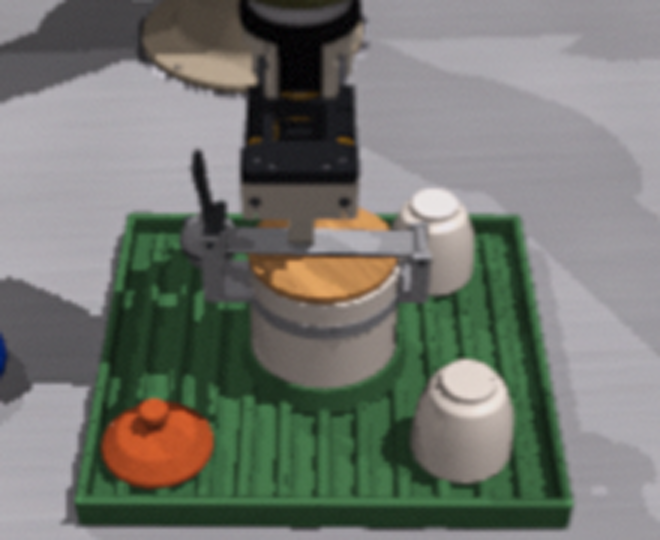

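The strap now lies almost flat across the lid (crop 320,242), and the lever is still up (200,180). I'll press the last few millimetres.

servo_tool --series '[[-1,[0,0,0.1],0],[-1,[0,0,0.1],0],[-1,[0,0,0.1],0],[-1,[0,0,0],0],[-1,[0,0,0],0]]'

```text
clock: 7.78
tool_pos: [0.5144, 0.025, 0.3127]
tcp_rot: [-0.0, 0.729, 0.685, -0.0]
ft_force: [-1.0, 0.1, 0.7]
grip_width: 0.0003
grasp_force: 0.1
```

```bash
python3 -c "
from h import *
tip()"
```

```text
t 7.78 world tip [0.5144 0.025  0.1266] rack mm [  0.5 -17.5 126.6] xaxis deg 86.4080726445132 F [-1.   0.1  0.7] 0.0002782540051449706
```

servo_tool --series '[[-1,[0,0,0.1],0],[-1,[0,0,0.1],0],[-1,[0,0,0],0],[-1,[0,0,0],0]]'

```text
clock: 8.28
tool_pos: [0.5143, 0.0251, 0.3116]
tcp_rot: [0.001, 0.729, 0.685, 0.0]
ft_force: [-3.3, -0.5, 15.2]
grip_width: 0.0004
grasp_force: 7.5
```

```bash
python3 -c "
from h import *
tip()"
```

```text
t 8.28 world tip [0.5144 0.025  0.1255] rack mm [  0.6 -17.5 125.5] xaxis deg 86.40549210386048 F [-3.3 -0.5 15.2] 0.0003535782283067083
```

The strap is at its stop: 15 N at z = 125.5 mm, exactly its top face. Next I'll rise, cross over the lever and push it from outside.

servo_tool --series '[[-1,[0,0,-1.5],0],[-1,[0,0,-4],0],[-1,[0,0,-4],0],[-1,[0,0,-2.5],0],[-1,[-3.2,0,0],0],[-1,[-4,0,0],0],[-1,[-4,0,0],0],[-1,[0,0,3],0],[-1,[0,0,2.8],0],[-1,[0,0,0],0]]'

```text
clock: 9.52
tool_pos: [0.5068, -0.0869, 0.3717]
tcp_rot: [-0.001, 0.729, 0.685, -0.001]
ft_force: [-0.2, -0.7, 1.7]
grip_width: 0.0007
grasp_force: 0.0
```

```bash
python3 - <<'E'
from h import *
tip(); f=grab_frame('scene'); im=f['color'][90:270,180:400]
cv2.imwrite('pics/s4.png',cv2.cvtColor(cv2.resize(im,None,fx=3,fy=3,interpolation=2),cv2.COLOR_RGB2BGR))
spots(['strap_end','lever_end'],'scene')
E
```

```text
t 9.53 world tip [ 0.5062 -0.0868  0.1857] rack mm [  -0.4 -129.6  185.7] xaxis deg 86.41839523188348 F [-0.2 -0.7  1.7] 0.0007117268737869989
scene strap_end [ 0.511 -0.029  0.12 ] 0.82
scene strap_end [0.512 0.042 0.002] 0.53
scene lever_end [ 0.506 -0.044  0.197] 0.57
```

View pics/s4.png

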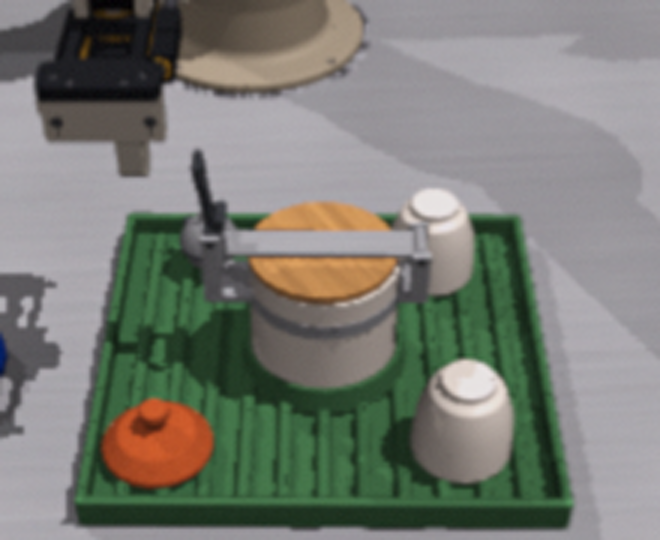

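The strap is flat (crop 330,243), the lever is up (203,180), and the fingertip is outside the lever at (132,170).

servo_tool --series '[[-1,[1.5,0,0.1],0],[-1,[1.2,0,0.1],0],[-1,[1.2,0,0.1],0],[-1,[1.2,0,0.1],0],[-1,[1.1,0,0.4],0],[-1,[1.0,0,0.6],0],[-1,[0.8,0,0.9],0],[-1,[0.3,0,0.5],0],[-1,[0.2,0,0.5],0],[-1,[0.1,0,0.5],0],[-1,[0.1,0,0.4],0],[-1,[0,0,0],0],[-1,[0,0,0],0]]'

```text
clock: 11.3
tool_pos: [0.5128, -0.0002, 0.3307]
tcp_rot: [-0.0, 0.729, 0.685, -0.0]
ft_force: [0.3, 0.3, 0.6]
grip_width: 0.0004
grasp_force: 0.0
```

```bash
python3 -c "
from h import *
tip()"
```

```text
t 11.3 world tip [ 5.127e-01 -2.000e-04  1.446e-01] rack mm [  0.5 -42.8 144.6] xaxis deg 86.39315839628827 F [0.3 0.3 0.6] 0.00044498963773839396
```

servo_tool --series '[[-1,[0,0,0.1],0],[-1,[0,0,0.1],0],[-1,[0,0,0.1],0],[-1,[0,0,0],0],[-1,[0,0,0],0]]'

```text
clock: 11.92
tool_pos: [0.5129, 0.0, 0.3278]
tcp_rot: [0.0, 0.729, 0.685, 0.0]
ft_force: [-0.7, 0.1, 3.9]
grip_width: 0.0003
grasp_force: 2.1
```

```bash
python3 -c "
from h import *
tip()"
```

```text
t 11.93 world tip [0.5129 0.     0.1417] rack mm [  0.6 -42.5 141.7] xaxis deg 86.41079093166951 F [-0.7  0.1  3.9] 0.0002817885270809887
```

servo_tool --series '[[-1,[0,0,0.1],0],[-1,[0,0,0],0],[-1,[0,0,0],0]]'

```text
clock: 12.3
tool_pos: [0.5128, 0.0002, 0.3275]
tcp_rot: [0.0, 0.729, 0.685, 0.0]
ft_force: [-3.3, -0.4, 14.4]
grip_width: 0.0004
grasp_force: 7.3
```

servo_tool --series '[[-1,[0,0,-1.5],0],[-1,[0,0,-4],0],[-1,[0,0,-4],0],[-1,[0,0,-4],0],[-1,[0,0,-4],0],[-1,[-4,0,0],0],[-1,[-4,0,0],0],[-1,[-4,0,0],0],[-1,[0,0,0],0]]'

```text
clock: 13.42
tool_pos: [0.5047, -0.1228, 0.5017]
tcp_rot: [-0.0, 0.731, 0.683, -0.001]
ft_force: [1.3, 0.2, 0.1]
grip_width: 0.0006
grasp_force: 0.0
```

```bash
python3 - <<'E'
from h import *
tip(); f=grab_frame('scene'); im=f['color'][90:270,180:400]
cv2.imwrite('pics/s5.png',cv2.cvtColor(cv2.resize(im,None,fx=3,fy=3,interpolation=2),cv2.COLOR_RGB2BGR))
spots(['strap_end','lever_end','lid_center'],'scene')
E
```

```text
t 13.43 world tip [ 0.5046 -0.1229  0.3156] rack mm [ 3.000e-01 -1.658e+02  3.156e+02] xaxis deg 86.11914438688538 F [1.3 0.2 0.1] 0.0006155664686899214
scene strap_end [ 0.51  -0.03   0.119] 0.59
scene lever_end [0.513 0.023 0.136] 0.61
scene lid_center [ 0.509 -0.259  0.014] 0.92
scene lid_center [0.517 0.044 0.12 ] 0.68
scene lid_center [0.774 0.034 0.021] 0.67
```

View pics/s5.png

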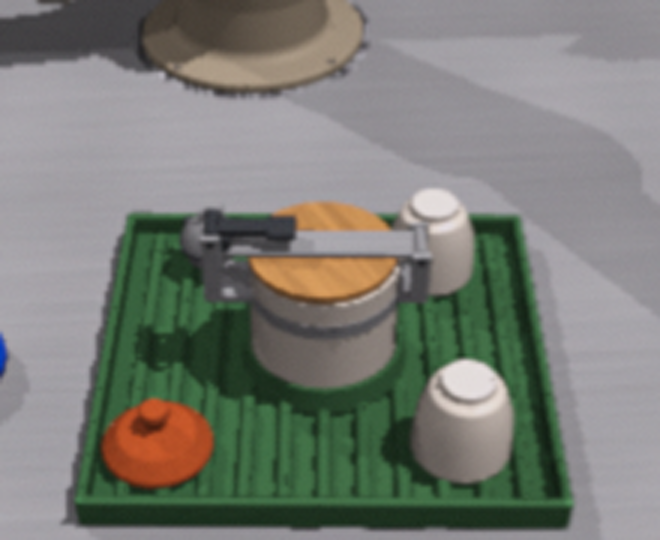

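The strap is flat (crop 340,243) and the lever lies level over its end (255,228). The lid is seated, the other things haven't moved, and the arm is clear.

```bash
python3 -c "
from h import *
print(order.close_job())"
```

```text
the job is handed in; nothing more can be done
None
```

The strap is flat across the lid and the cam lever is fully down, with the lid seated and the other things on the rack undisturbed; the job was handed in at about 13.5 s of the allowed 48 s, and no verdict came back.

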